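Ring inspection with a sprung mirror at the jeweller's bench

TASK

Carry the ring tray level by its post, without spilling its loose bands, and set it down wholly on the round wooden rest and let go of it. Then swing the sprung mirror by its upright pin until the camera, looking at the middle of the mirror, sees the ring on the tray's post reflected there, and finish while still holding the mirror at that angle: it springs back if released. Leave the jar, bowl and clamp where they are.

Things in the scene. Friction and masses are not known exactly. Their poses are not given: they have to be found in the camera images.
- tray: Loose round aluminium tray, 90 mm diameter, 14 mm high rim, floor 4 mm thick; from its centre rises a plain round post of 16 mm diameter to 105 mm above the underside, to be gripped above the ring (free post from 57 to 105 mm). 0.15 to 0.31 kg. Origin: centre of the underside; z up.
- ring (a point): Centre of the brass ring to be inspected, fixed round the tray's post: 26 mm diameter, 8 mm high, on the post's axis 53 mm above the tray's underside. It looks the same from all sides.
- band_a: Loose brass band lying on the tray floor, 20 mm outer diameter, 6 mm high, 26 mm from the post at the start. Origin: centre of its underside.
- band_b: Second loose brass band, same as the first, on the other side of the post.
- rest: Fixed dark wooden disc on the bench where the tray must stand, 120 mm diameter, 25 mm high. Origin: centre of the underside.
- lens (a point): Front centre of the inspection camera's lens, 78 mm above the bench, fixed on the same base as the mirror, 140 mm from the mirror's pivot axis. The camera (black box, 60 x 42 x 42 mm, top 99 mm above the bench) looks level, exactly at the pivot axis.
- mirror: Upright mirror, 64 mm wide, 60 mm high, centre 78 mm above the bench, on a vertical pivot. Origin: on the pivot axis at bench height. Own x axis: level normal out of the reflecting face (the face contains the pivot axis); z up. A spring holds it at a stop at the start; from there it turns only counterclockwise seen from above, up to 1.3 rad (about 0.5 to 1.0 rad is needed).
- pin (a point): Top centre of the upright round steel pin by which the mirror is swung: 10 mm diameter, free from 78 to 126 mm above the bench, at the end of a lever behind the mirror, 70 mm from the pivot axis along the mirror's own -x. The spring pushes back with about 1 to 2 N here.
- sight: No object, only a computed line: the camera's central line of sight after reflection. Origin: on the mirror's pivot axis at bench height; own x axis: the level direction in which it leaves the mirror (it turns twice as far as the mirror). It meets the ring when the mirror's normal, seen from above, halves the angle at the pivot between lens and ring: the ring is then in mid-mirror.
- jar: Bystander: small amber glass jar, 56 mm diameter, 70 mm high. Origin: centre of the underside.
- bowl: Bystander: copper bowl, 84 mm diameter, 35 mm high. Origin: centre of the underside.
- clamp: Bystander: wooden ring clamp with a brass collar, lying, 120 x 30 x 23 mm. Origin: centre of the underside.
Things that resemble listed ones, but are neither listed nor needed, are in the scene too. What is meant by the tray is not purple or red, and is the larger of those in its own colour.

How it is judged:
On the way, in this order (a step that is already met when the one before it is completed fails the run):
1. the tray is lifted from the bench and carried level (height (world z) of tray above 0.04 m and angle between tray's own z axis and vertical below 0.3 rad), for 0.2 s.
2. the tray stands wholly on the rest, let go (horizontal distance between tray and rest below 0.018 m and height (world z) of tray between 0.02 and 0.03 m and angle between tray's own z axis and vertical below 0.06 rad and contact force between the fingers and tray below 0.05 N and linear speed of tray below 0.02 m/s), for 0.2 s.
3. the mirror is turned and held so that the ring is seen in mid-mirror (y of ring in the frame of sight between -0.018 and 0.018 m and x of ring in the frame of sight above 0.05 m and contact force between the fingers and mirror above 0.3 N), for 0.3 s.
At the end, for the whole second after the job is handed in: The fingers hold the mirror (more than 0.3 N) still, with the reflected line of sight passing within 18 mm of the ring's axis; the tray stands upright on the rest, its centre within 18 mm of the rest's centre, untouched, with both loose bands in it (all of step 3 and angular speed of mirror below 0.15 rad/s and horizontal distance between tray and rest below 0.018 m and height (world z) of tray between 0.02 and 0.03 m and angle between tray's own z axis and vertical below 0.06 rad and contact force between each of the arm, the fingers and tray below 0.05 N and distance between each of band_a, band_b and tray below 0.045 m); the arm keeps its last pose, push and grip.
It fails at once if the tray is tipped more than about 20 degrees (angle between tray's own z axis and vertical above 0.35 rad).
It fails at once if the tray is let go in the air (height (world z) of tray above 0.045 m and contact force between the fingers and tray below 0.01 N).
It fails at once if a loose band leaves the tray (distance between any of band_a, band_b and tray above 0.07 m).
It fails at once if the jar, bowl or clamp is moved (distance of any of jar, bowl, clamp from where it was at the start of the episode above 0.02 m).
It also fails if it takes over 58 s, if anything falls off the work surface, if the arm or the gripper's body presses on something with over 40 N, if the wrist force passes 120 N, or if a joint passes its speed limit or range.

ROBOT

A 6-joint arm with a two-finger parallel gripper is mounted at the origin on the work surface. World frame = base frame: x ahead of the robot, y to its left, z up, the work surface at z = 0. Lengths are in m, angles in rad, forces in N, time in s.
With the tool pointing down it reaches from about 0.225 to 0.875 m from the base axis. Payload 3.4 kg.
Tool frame: the origin (TCP) lies at the very end of the fingers, on their centre line; the grasp point (between the pads) lies manip.pinch_z behind it (manip.pinch_z is the distance from the TCP to the grasp point, in m); z points along the fingers, y is the direction in which the jaws open and shut (so a half turn about z gives the same grasp; the last joint's range is limited). The gripper opens to 85 mm and grips with 20 to 120 N. Pads are 22 mm wide; open, the fingers measure 114 mm over their backs; the gripper's body (76 mm by 85 mm) begins 54 mm behind the grasp point. The pads swing forward as they close: fully open they stand 13 mm farther back than shut.
Start: joints at [-1.282, 0.276, 1.505, -0, 1.361, -0.121], TCP at [0.229, -0.527, 0.231] pointing down, gripper open.
Joint ranges: [-2.89, 2.89], [-0.75, 2.08], [0.22, 2.7], [-1.18, 4.32], [0.11, 2.71], [-2.7, 2.7]. Speed limits (rad/s): [2.57, 2.57, 3.14, 3.14, 3.14, 3.14].

INTERFACE

Orientations are given as a unit quaternion [w, x, y, z].
In Python, from rig import manip, imaging, workorder gives the robot as it stands.
- The arm moves only by the tool apply_moves, never from a script. Its argument "moves" is one flat list of numbers, 7 for each row, row after row: the finger opening in m, from 0 to 0.0854, then the shift along the tool's x, y, z in m, then the turn, a rotation vector about the tool's x, y, z in rad. In form: [jaw, tx, ty, tz, rx, ry, rz, jaw, tx, ty, tz, rx, ry, rz, ...]. A call has exactly 8 rows; each row shifts and turns the pose as measured when the row begins, along the tool's axes as they then stand; what a row does not reach is not made up. A row lasts 1/12 s, in which the tool goes at most 41.7 mm and 7.16 degrees, less where a joint would pass 70% of its speed; a pose out of reach is approached as far as the arm can. A call with a gripper value outside its range is refused whole. The fingers move at their own pace and stop on an object; "newtons" is the grip in N (left out, the last holds). Time passes only in rows, so rows that do not move let the fingers close, or fill a call up. It gives the time, the measured TCP pose, the force and the opening at its end, in the units of the state.
- manip.get_state(): the state, without advancing time (a new reading comes with each control period).
- imaging.get_image(name): name is "scene" or "side" or "wrist"; returns a dict with "image" (384x512x3 uint8, red, green, blue), "range_z" (384x512 float32, m along the optical axis (not along the pixel's ray), 0 where there is no reading), "fx", "fy", "cx", "cy" (pixels), "R" (3x3) and "t" (3): a world point X has camera coordinates R X + t. Camera axes: x right, y down, z forward; pixel columns grow to the right and rows downward; lengths in m; the calibration is good to about 2 mm. A picture is of the moment at which its call begins.
- workorder.sign_off(): hands the job in, once; it reports no verdict.
The state is a dict: "clock": time; "qpos": joint angles; "qd": joint speeds; "effort": joint torques, N m; "position": TCP position; "ee_rot": TCP orientation; "contact_force": force on the tool from outside, world axes, zero at the start; "moment": the same for the moment, N m; "width": finger opening in m.
Only numpy, scipy, OpenCV 4.12 (cv2) and the standard library are available. Lean on these libraries where they do the work, as an engineer would, in place of code of your own. Each camera call takes 0.05 s, during which the arm holds its last target.

## Working session

There is one attempt and no reset: what is moved stays moved. The work goes in short steps, Python scripts to look and compute and a tool call to move; the robot and the scene stay as the last step left them, time stands still between calls to the robot, and variables do not carry over. Pictures are saved under pics/ and viewed, and the job is handed in when it is done.

Besides the shell and the picture viewer there is one more tool, called after "Request:" as a command line: name --argument value ..., lists and objects as JSON in quotes. apply_moves: Moves the arm, as the interface text tells. Its arguments: {"type":"object","properties":{"moves":{"type":"array"},"newtons":{"type":"number"}},"required":["moves"]}

```bash
ls; mkdir -p pics
python3 - <<'E'
from rig import manip, imaging, workorder
import cv2,numpy as np
print(manip.get_state(), manip.pinch_z)
for n in ["scene","side","wrist"]:
    d=imaging.get_image(n); cv2.imwrite(f"pics/{n}0.png",d["image"][:,:,::-1]); np.savez(f"{n}0.npz",**d)
    print(n,d["fx"],d["fy"],d["cx"],d["cy"],d["R"].round(3).tolist(),d["t"].round(3), (-d["R"].T@d["t"]).round(3))
E
```

```text
pics
{'clock': 0.0, 'qpos': array([-1.28200658e+00,  2.76616718e-01,  1.50615797e+00,  6.28908575e-06,
        1.36069480e+00, -1.20994867e-01]), 'qd': array([-9.17114269e-05, -1.67565238e-04, -8.20328910e-04, -1.41497178e-03,
        2.67415323e-04,  1.98310073e-04]), 'effort': array([-2.59512208e-04, -4.16775084e+01, -2.45800138e+01, -2.51852071e-04,
        1.09458243e-02, -5.25949044e-07]), 'position': array([ 0.2289325 , -0.52687518,  0.23041743]), 'ee_rot': array([-9.35372146e-04,  9.79082604e-01,  2.03460986e-01, -7.55743417e-05]), 'contact_force': array([0.88487565, 0.25234077, 0.23252661]), 'moment': array([-0.0012823 , -0.02782876, -0.00123412]), 'width': 0.08527568316331305} 0.0187
scene 481.53421892106115 481.53421892106115 264.31531142054115 183.28667776910746 [[0.699, 0.715, 0.001], [0.452, -0.442, -0.775], [-0.553, 0.542, -0.632]] [-0.332 -0.167  1.619] [ 1.204 -0.715  0.894]
side 426.50235881492677 426.50235881492677 253.72175554116717 197.07180998428717 [[-0.956, -0.294, -0.017], [-0.218, 0.745, -0.63], [0.198, -0.599, -0.776]] [0.466 0.211 1.249] [0.244 0.728 1.11 ]
wrist 317.95017312108865 317.95017312108865 254.02072313612618 195.94124733985532 [[0.398, -0.917, -0.002], [-0.879, -0.382, 0.284], [-0.262, -0.112, -0.959]] [-0.576 -0.036  0.38 ] [ 0.297 -0.5    0.373]
```

View pics/scene0.png

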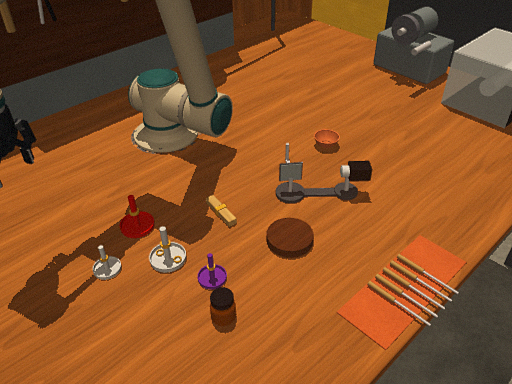

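View pics/side0.png

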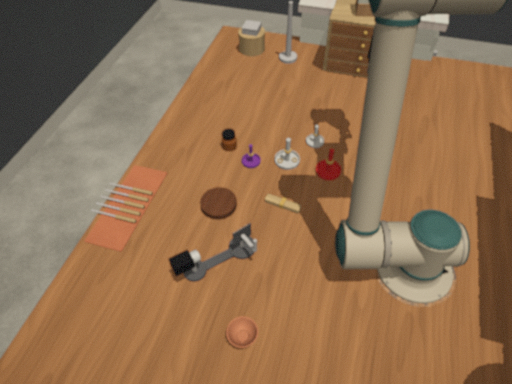

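View pics/wrist0.png

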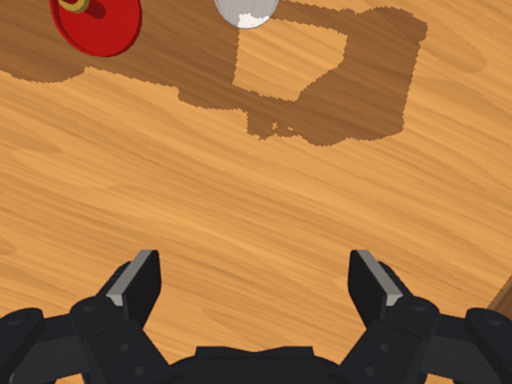

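The larger grey tray (with the bands) is at scene (168,256) and side (288,158). The rest is at (290,237), the mirror at (290,172), the camera at (357,171), the jar at (223,307), the bowl at (327,140) and the clamp at (222,210). I'll zoom in and measure.

```bash
cat > h.py <<'E'
import numpy as np,cv2
def pts(d):
    v,u=np.mgrid[0:384,0:512].astype(float)
    z=d["range_z"].astype(float)
    c=np.stack([(u-d["cx"])/d["fx"]*z,(v-d["cy"])/d["fy"]*z,z],-1)
    w=(c-d["t"])@d["R"]
    w[z<=0]=np.nan
    return w
def ray(d,u,v,h):
    r=d["R"].T@np.array([(u-d["cx"])/d["fx"],(v-d["cy"])/d["fy"],1]);o=-d["R"].T@d["t"]
    return o+r*(h-o[2])/r[2]
def proj(d,X):
    c=d["R"]@np.asarray(X)+d["t"]; return c[0]/c[2]*d["fx"]+d["cx"],c[1]/c[2]*d["fy"]+d["cy"]
E
python3 - <<'E'
from h import *
for n,(x0,y0,w,h) in {"scene":(80,110,320,230),"side":(150,100,220,260)}.items():
    d=np.load(n+"0.npz"); im=d["image"][y0:y0+h,x0:x0+w,::-1]
    s=min(800/w,600/h); cv2.imwrite(f"pics/{n}0z.png",cv2.resize(im,None,fx=s,fy=s,interpolation=cv2.INTER_CUBIC)); print(n,s)
    P=pts(d); ok=(P[...,2]>0.008)&(P[...,2]<0.2)
    k,lab,st,ce=cv2.connectedComponentsWithStats(ok.astype(np.uint8))
    for i in range(1,k):
        if st[i,4]>40:
            q=P[lab==i]; print(n,st[i],"min",q.min(0).round(3),"max",q.max(0).round(3),"med",np.median(q,0).round(3))
E
```

```text
scene 2.5
scene [ 194    0  103   54 2361] min [-0.591  0.447  0.008] max [-0.372  1.266  0.2  ] med [-0.392  0.609  0.079]
scene [ 374    0  138   84 6491] min [-0.027  0.822  0.008] max [0.592 1.69  0.2  ] med [0.343 1.067 0.117]
scene [    0    22   233   129 13225] min [-0.406 -0.348  0.008] max [0.245 0.334 0.2  ] med [-0.388 -0.032  0.119]
scene [ 441   52   71   74 3533] min [0.535 0.835 0.008] max [0.783 0.862 0.2  ] med [0.66  0.849 0.104]
scene [314 129  26  19 333] min [0.376 0.291 0.008] max [0.459 0.38  0.039] med [0.409 0.349 0.024]
scene [276 143  33  59 918] min [0.443 0.03  0.008] max [0.547 0.118 0.129] med [0.506 0.072 0.052]
scene [331 161  41  38 864] min [0.58  0.153 0.008] max [0.668 0.245 0.103] med [0.627 0.192 0.075]
scene [120 195  34  42 364] min [ 0.266 -0.358  0.008] max [ 0.359 -0.269  0.106] med [ 0.319 -0.316  0.029]
scene [206 195  31  29 364] min [ 0.368 -0.142  0.009] max [ 0.491 -0.101  0.025] med [ 0.435 -0.125  0.018]
scene [ 267  218   47   38 1422] min [ 0.571 -0.123  0.008] max [ 0.692 -0.005  0.029] med [ 0.637 -0.069  0.024]
scene [149 227 
[... 2479 characters left out ...]
side [100 196  45  13 115] min [0.857 0.016 0.009] max [1.019 0.031 0.022] med [0.91  0.024 0.014]
side [ 96 203  45  13 115] min [0.857 0.048 0.008] max [1.017 0.061 0.022] med [0.91  0.054 0.014]
side [ 91 210  45  13 121] min [0.858 0.077 0.008] max [1.017 0.09  0.021] med [0.914 0.084 0.014]
side [ 335  220  135   83 6092] min [-0.106 -0.058  0.008] max [0.241 0.13  0.2  ] med [0.052 0.065 0.155]
side [221 223  36  37 693] min [0.443 0.035 0.008] max [0.554 0.129 0.128] med [0.498 0.087 0.04 ]
side [168 250  41  32 813] min [0.575 0.157 0.008] max [0.664 0.25  0.105] med [0.613 0.209 0.085]
side [226 317  32  31 637] min [0.375 0.294 0.008] max [0.457 0.376 0.04 ] med [0.421 0.326 0.021]
```

View pics/scene0z.png

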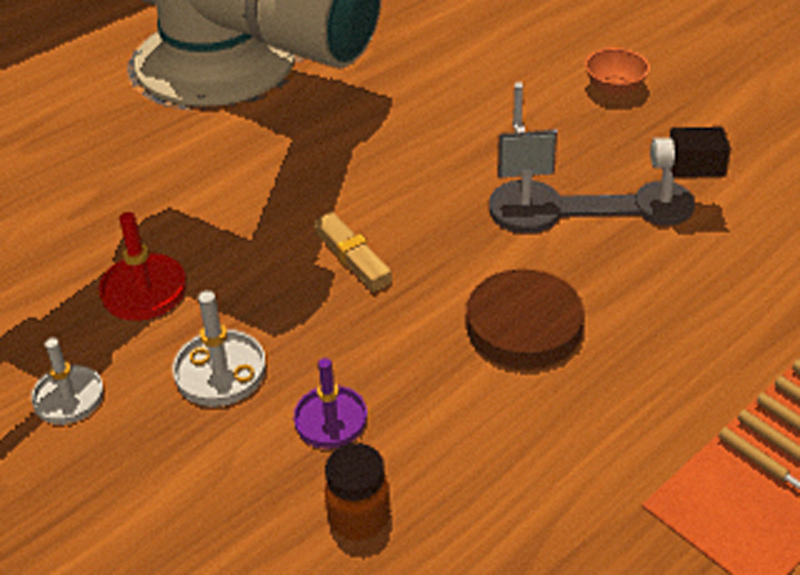

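View pics/side0z.png

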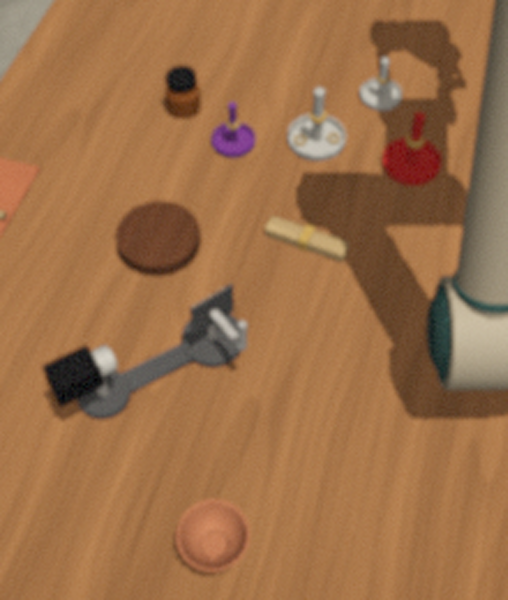

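The zoom shows both bands in the large grey tray at zoomed (200,357) and (244,373). The mirror faces down-left toward the viewer, and its pin is behind it at zoomed (518,88). Next come precise positions.

Run:
```python
from h import *
for n in ["scene","side"]:
    d=np.load(n+"0.npz"); P=pts(d); Z=P[...,2]
    def box(c,r): return (abs(P[...,0]-c[0])<r)&(abs(P[...,1]-c[1])<r)
    # tray
    m=box((0.464,-0.322),0.06)
    pt=P[m&(Z>0.06)]; print(n,"post side pts mean",pt.mean(0).round(4),len(pt), "top",P[m&(Z>0.1)].mean(0).round(4))
    rim=P[m&(Z>0.0115)&(Z<0.018)]; 
    A=np.c_[2*rim[:,:2],np.ones(len(rim))]; s=np.linalg.lstsq(A,(rim[:,:2]**2).sum(1),rcond=None)[0]; print(" rim circle",s[:2].round(4),np.sqrt(s[2]+s[0]**2+s[1]**2).round(4))
    for nm,c,h in [("rest",(0.631,-0.062),0.025)]:
        m=box(c,0.075)&(abs(Z-h)<0.006); mm=m.astype(np.uint8)
        cs=max(cv2.findContours(mm,0,1)[0],key=cv2.contourArea)[:,0]
        Q=np.array([ray(d,u,v,h) for u,v in cs]); (x,y),r=cv2.minEnclosingCircle(Q[:,:2].astype(np.float32)); 
        q=P[m]; print(" rest",x,y,r,q.mean(0).round(4))
    m=box((0.5,0.08),0.08)
    for a,b in [(0.008,0.03),(0.03,0.05),(0.052,0.075),(0.075,0.105),(0.112,0.122),(0.122,0.135)]:
        q=P[m&(Z>a)&(Z<b)]; print(" mirror z",a,b,len(q),q.mean(0).round(4), q.min(0).round(3),q.max(0).round(3))
    q=P[m&(Z>0.055)&(Z<0.104)]
    im=d["image"]
    m=box((0.62,0.2),0.09)
    hsv=cv2.cvtColor(im,cv2.COLOR_RGB2HSV); w=m&(Z>0.055)&(Z<0.1)&(im.min(-1)>95)
    print(" lens white",w.sum(),P[w].mean(0).round(4),P[w].min(0).round(3),P[w].max(0).round(3))
    bl=m&(Z>0.096); print(" box top",bl.sum(),P[bl].mean(0).round(4),P[bl].min(0).round(3),P[bl].max(0).round(3), cv2.minAreaRect(P[bl][:,:2].astype(np.float32)))
    for nm,c in [("pivotbase",(0.5,0.08)),("cambase",(0.605,0.18))]:
        q=P[box(c,0.04)&(Z>0.003)&(Z<0.012)]; print(nm,len(q),q.mean(0).round(3),q.min(0).round(3),q.max(0).round(3))
```

```text
scene post side pts mean [ 0.4684 -0.3246  0.0863] 111 top [ 0.4662 -0.3236  0.103 ]
 rim circle [ 0.4658 -0.323 ] 0.0404
 rest 0.6328253746032715 -0.06515354663133621 0.061691101640462875 [ 0.6335 -0.0653  0.024 ]
 mirror z 0.008 0.03 453 [0.5133 0.0738 0.0116] [0.465 0.03  0.008] [0.578 0.157 0.028]
 mirror z 0.03 0.05 28 [0.5081 0.0721 0.0413] [0.486 0.054 0.031] [0.52 0.1  0.05]
 mirror z 0.052 0.075 160 [0.5019 0.0728 0.0636] [0.445 0.047 0.052] [0.523 0.116 0.075]
 mirror z 0.075 0.105 241 [0.4967 0.079  0.0898] [0.447 0.048 0.075] [0.524 0.118 0.105]
 mirror z 0.112 0.122 8 [0.4514 0.1121 0.1177] [0.447 0.108 0.113] [0.455 0.116 0.121]
 mirror z 0.122 0.135 8 [0.4502 0.1135 0.1253] [0.443 0.108 0.123] [0.456 0.118 0.129]
 lens white 81 [0.6113 0.1771 0.0882] [0.595 0.164 0.055] [0.625 0.197 0.096]
 box top 188 [0.6339 0.2099 0.0984] [0.602 0.178 0.096] [0.667 0.245 0.103] ((0.6308633685112, 0.2077927589416504), (0.06720221042633057, 0.04196357727050781), 47.57260513305664)
pivotbase 262 [0.508 0.076 0.01 ] [0.462 0.04  0.004] [0.54  0.118 0.012]
cambase 283 [0.607 0.176 0.009]
[... 485 characters left out ...]
.051 0.053] [0.52  0.118 0.075]
 mirror z 0.075 0.105 198 [0.4888 0.0857 0.0877] [0.443 0.051 0.075] [0.521 0.122 0.105]
 mirror z 0.112 0.122 8 [0.4471 0.1176 0.1165] [0.444 0.114 0.114] [0.452 0.12  0.121]
 mirror z 0.122 0.135 10 [0.4483 0.1163 0.1253] [0.443 0.112 0.124] [0.452 0.119 0.128]
 lens white 89 [0.5994 0.1875 0.0889] [0.587 0.17  0.07 ] [0.618 0.206 0.099]
 box top 252 [0.6295 0.2132 0.0986] [0.597 0.179 0.096] [0.664 0.245 0.105] ((0.624107837677002, 0.2076243758201599), (0.07654032856225967, 0.04469170421361923), 46.30153274536133)
pivotbase 230 [0.505 0.092 0.009] [0.464 0.041 0.003] [0.54  0.12  0.012]
cambase 257 [0.595 0.182 0.009] [0.565 0.14  0.003] [0.642 0.22  0.012]
```

Request:
apply_moves --moves '[0.085, 0.037, -0.012, 0, 0, 0, 0, 0.085, 0.037, -0.012, 0, 0, 0, 0, 0.085, 0.037, -0.012, 0, 0, 0, 0, 0.085, 0.037, -0.012, 0, 0, 0, 0, 0.085, 0.037, -0.012, 0, 0, 0, 0, 0.085, 0.037, -0.012, 0, 0, 0, 0, 0.085, 0.037, -0.012, 0, 0, 0, 0, 0.085, 0.037, -0.012, 0, 0, 0, 0]'

```text
clock: 0.82
position: [0.4649, -0.3205, 0.2263]
ee_rot: [-0.001, 0.981, 0.196, -0.003]
contact_force: [0.4, -1.3, -0.7]
width: 0.0849
```

```bash
cat >> h.py <<'E'
from scipy.spatial.transform import Rotation as Ro
def toolR(s):
    w,x,y,z=s["ee_rot"]; return Ro.from_quat([x,y,z,w]).as_matrix()
def grab(n,tag):
    from rig import imaging
    d=imaging.get_image(n); cv2.imwrite(f"pics/{n}{tag}.png",d["image"][:,:,::-1]); np.savez(f"{n}{tag}.npz",**d); return d
def circ(q):
    A=np.c_[2*q[:,:2],np.ones(len(q))]; s=np.linalg.lstsq(A,(q[:,:2]**2).sum(1),rcond=None)[0]; return s[:2].round(4),np.sqrt(s[2]+s[0]**2+s[1]**2).round(4)
E
python3 - <<'E'
from h import *
from rig import manip
s=manip.get_state(); d=grab("wrist",1); R=toolR(s)
print(s["clock"],s["position"].round(4),R.round(3).tolist(),s["qpos"].round(2))
P=pts(d);Z=P[...,2]
m=(abs(P[...,0]-.464)<.07)&(abs(P[...,1]+.322)<.07)
print("top",P[m&(Z>.1)&(Z<.11)].mean(0).round(4),"rim",circ(P[m&(Z>.0115)&(Z<.018)]), "post", P[m&(Z>.06)&(Z<.112)].mean(0).round(4))
E
```

```text
0.8167 [ 0.4649 -0.3205  0.2263] [[0.923, 0.384, -0.006], [0.384, -0.924, 0.001], [-0.005, -0.003, -1.0]] [-0.72  0.27  1.53 -0.    1.35  0.45]
top [ 0.4674 -0.325   0.1047] rim (array([ 0.467 , -0.3254]), np.float64(0.0426)) post [ 0.4692 -0.3242  0.0959]
```

View pics/wrist1.png

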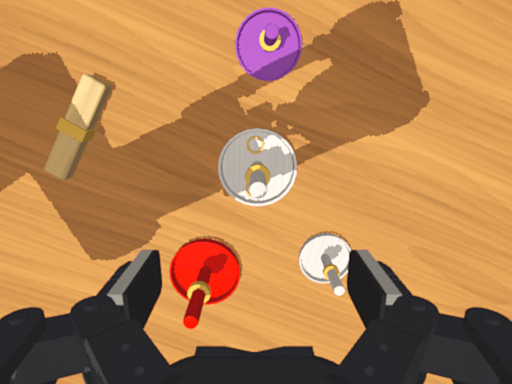

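The wrist view shows the tray centred in line with the gripper, with its post top at (258,190). I'm descending onto the post.

Request:
apply_moves --moves '[0.085, 0, 0.004, 0.02, 0, 0, 0, 0.085, 0, 0, 0.025, 0, 0, 0, 0.085, 0, 0, 0.025, 0, 0, 0, 0.085, 0, 0, 0.025, 0, 0, 0, 0.085, 0, 0, 0.025, 0, 0, 0, 0.085, 0, 0, 0.02, 0, 0, 0, 0.085, 0, 0, 0.01, 0, 0, 0, 0.085, 0, 0, 0.005, 0, 0, 0]' --newtons 40

```text
clock: 1.53
position: [0.4783, -0.3135, 0.066]
ee_rot: [-0.002, 0.979, 0.204, 0.003]
contact_force: [0.1, 0.7, 0.2]
width: 0.085
```

Run:
```python
from h import *
from rig import manip
s=manip.get_state(); d=grab("wrist",2); R=toolR(s)
print(s["clock"],s["position"].round(4),R.round(4).tolist())
P=pts(d);Z=P[...,2]
m=(abs(P[...,0]-.464)<.03)&(abs(P[...,1]+.322)<.03)
t=P[m&(Z>.1)&(Z<.11)].mean(0); print(t.round(4), R.T@(t-s["position"]))
```

```text
1.5333 [ 0.4783 -0.3135  0.066 ] [[0.9166, 0.3999, 0.005], [0.3999, -0.9166, 0.0042], [0.0062, -0.0019, -1.0]]
[ 0.4684 -0.3242  0.1044] [-0.01311091  0.0057587  -0.03856159]
```

View pics/wrist2.png

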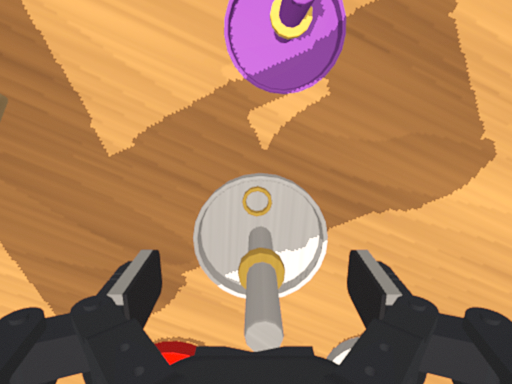

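The post is 12 mm off along tool x, because motion carried over from the last call. I'll correct that and let it settle.

Request:
apply_moves --moves '[0.085, -0.005, 0.002, 0, 0, 0, 0, 0.085, -0.005, 0.002, 0, 0, 0, 0, 0.085, -0.0025, 0.001, 0, 0, 0, 0, 0.085, 0, 0, 0, 0, 0, 0, 0.085, 0, 0, 0, 0, 0, 0, 0.085, 0, 0, 0, 0, 0, 0, 0.085, 0, 0, 0, 0, 0, 0, 0.085, 0, 0, 0, 0, 0, 0]'

```text
clock: 2.25
position: [0.469, -0.3268, 0.0697]
ee_rot: [0.001, 0.979, 0.204, 0.005]
contact_force: [0.6, 0.5, 0.5]
width: 0.085
```

Run:
```python
from h import *
from rig import manip
s=manip.get_state(); d=grab("wrist",3); R=toolR(s)
print(s["clock"],s["position"].round(4),R.round(4).tolist(),s["contact_force"])
P=pts(d);Z=P[...,2]
m=(abs(P[...,0]-.464)<.03)&(abs(P[...,1]+.322)<.03)
t=P[m&(Z>.1)&(Z<.11)].mean(0); print(t.round(4), R.T@(t-s["position"]))
```

```text
2.25 [ 0.469  -0.3268  0.0697] [[0.917, 0.3988, 0.0097], [0.3988, -0.917, -0.0005], [0.0087, 0.0043, -1.0]] [0.58416788 0.50228676 0.53433069]
[ 0.4663 -0.3223  0.1046] [-0.00038973 -0.0050325  -0.0349073 ]
```

Request:
apply_moves --moves '[0.085, 0, -0.004, 0, 0.004, -0.009, 0, 0.0, 0, 0, 0, 0, 0, 0, 0.0, 0, 0, 0, 0, 0, 0, 0.0, 0, 0, 0, 0, 0, 0, 0.0, 0, 0, 0, 0, 0, 0, 0.0, 0, 0, 0, 0, 0, 0, 0.0, 0, 0, 0, 0, 0, 0, 0.0, 0, 0, 0, 0, 0, 0]' --newtons 40

```text
clock: 2.97
position: [0.4677, -0.3222, 0.0697]
ee_rot: [0.0, 0.979, 0.204, -0.001]
contact_force: [0.4, -0.3, 0.6]
width: 0.0149
```

Run:
```python
from h import *
from rig import manip
s=manip.get_state(); d=grab("wrist",4); R=toolR(s)
print(s["clock"],s["position"].round(4),R.round(4).tolist(),s["contact_force"],s["width"])
```

```text
2.9667 [ 0.4677 -0.3222  0.0697] [[0.9165, 0.4, -0.0011], [0.4, -0.9165, -0.0005], [-0.0012, 0.0, -1.0]] [ 0.42506813 -0.30108656  0.62157437] 0.01491253768081364
```

View pics/wrist4.png

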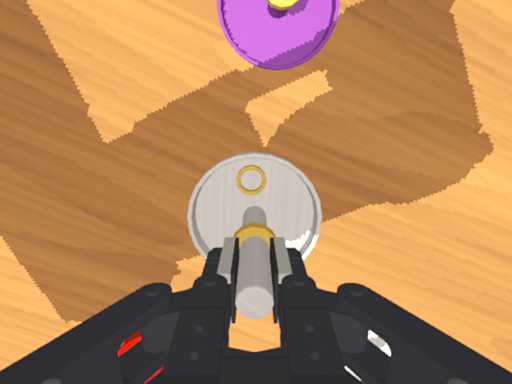

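The pads hold the post, seen in the wrist view at (255,270), with 15 mm opening. Lifting gently.

Request:
apply_moves --moves '[0.0, 0, 0, -0.004, 0, 0, 0, 0.0, 0, 0, -0.008, 0, 0, 0, 0.0, 0, 0, -0.012, 0, 0, 0, 0.0, 0, 0, -0.012, 0, 0, 0, 0.0, 0, 0, -0.012, 0, 0, 0, 0.0, 0, 0, -0.01, 0, 0, 0, 0.0, 0, 0, -0.006, 0, 0, 0, 0.0, 0, 0, -0.002, 0, 0, 0]'

```text
clock: 3.68
position: [0.4652, -0.32, 0.138]
ee_rot: [-0.004, 0.979, 0.204, -0.003]
contact_force: [0.5, -0.6, -3.1]
width: 0.0149
```

Run:
```python
from h import *
from rig import manip
s=manip.get_state(); d=grab("wrist",5);d=grab("scene",5); R=toolR(s)
im=d["image"][180:320,80:260,::-1]; cv2.imwrite("pics/scene5z.png",cv2.resize(im,None,fx=4,fy=4))
print(s["clock"],s["position"].round(4),R.round(4).tolist(),s["contact_force"],s["width"])
```

```text
3.6833 [ 0.4652 -0.32    0.138 ] [[0.9167, 0.3995, -0.0076], [0.3995, -0.9167, 0.0057], [-0.0047, -0.0082, -1.0]] [ 0.53893299 -0.62501163 -3.14509805] 0.014904957290327047
```

View pics/scene5z.png

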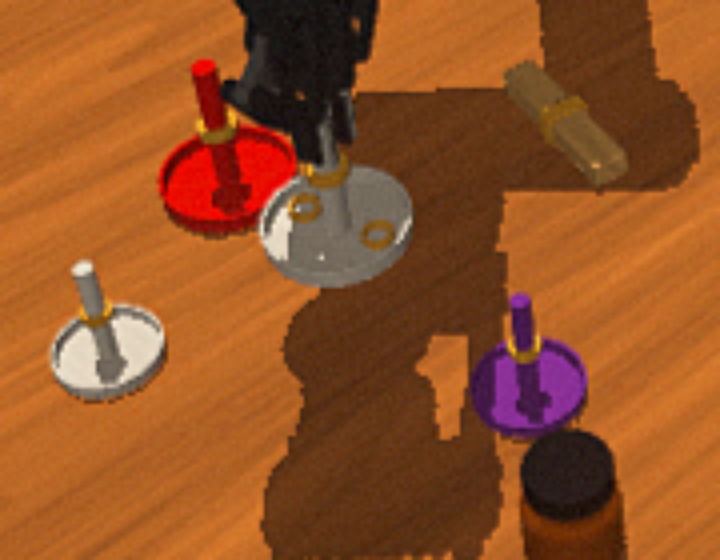

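View pics/wrist5.png

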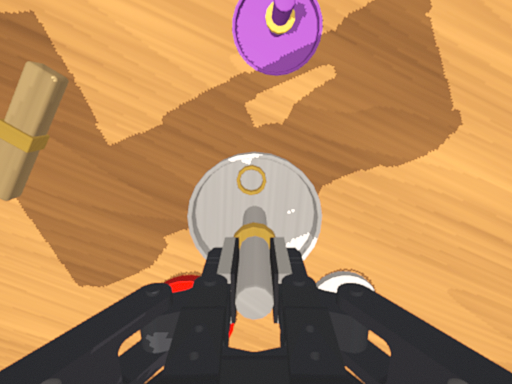

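The lift reads about 3 N and both bands are inside the tray, at zoomed (305,207) and (377,234). Next I carry it toward the rest.

Request:
apply_moves --moves '[0.0, 0.0025, -0.0017, 0, 0, 0, 0, 0.0, 0.005, -0.0033, 0, 0, 0, 0, 0.0, 0.0075, -0.005, 0, 0, 0, 0, 0.0, 0.01, -0.0066, 0, 0, 0, 0, 0.0, 0.0125, -0.0083, 0, 0, 0, 0, 0.0, 0.0125, -0.0083, 0, 0, 0, 0, 0.0, 0.0125, -0.0083, 0, 0, 0, 0, 0.0, 0.0125, -0.0083, 0, 0, 0, 0]'

```text
clock: 4.45
position: [0.515, -0.237, 0.1331]
ee_rot: [-0.007, 0.979, 0.202, -0.006]
contact_force: [0.5, -0.4, -2.1]
width: 0.0151
```

Request:
apply_moves --moves '[0.0, 0.0125, -0.0083, 0, 0, 0, 0, 0.0, 0.0125, -0.0083, 0, 0, 0, 0, 0.0, 0.0125, -0.0083, 0, 0, 0, 0, 0.0, 0.0125, -0.0083, 0, 0, 0, 0, 0.0, 0.0125, -0.0083, 0, 0, 0, 0, 0.0, 0.0125, -0.0083, 0, 0, 0, 0, 0.0, 0.01, -0.0066, 0, 0, 0, 0, 0.0, 0.01, -0.0066, 0, 0, 0, 0]'

```text
clock: 5.12
position: [0.5817, -0.1238, 0.1297]
ee_rot: [-0.011, 0.979, 0.205, -0.008]
contact_force: [-0.3, -0.3, -2.2]
width: 0.0151
```

Request:
apply_moves --moves '[0.0, 0.01, -0.005, 0, 0, 0, 0, 0.0, 0.01, -0.005, 0, 0, 0, 0, 0.0, 0.0085, -0.0043, 0, 0, 0, 0, 0.0, 0.007, -0.0035, 0, 0, 0, 0, 0.0, 0.0055, -0.003, 0, 0, 0, 0, 0.0, 0.004, -0.002, 0, 0, 0, 0, 0.0, 0.002, -0.001, 0, 0, 0, 0, 0.0, 0, 0, 0, 0, 0, 0]'

```text
clock: 5.78
position: [0.6197, -0.076, 0.1289]
ee_rot: [-0.012, 0.978, 0.207, -0.008]
contact_force: [0.3, -1.3, -2.9]
width: 0.0151
```

```bash
cat >> h.py <<'E'
def rep(tag,cams=("wrist",),tgt=None):
    from rig import manip
    s=manip.get_state(); R=toolR(s)
    print(round(s["clock"],2),s["position"].round(4),"z",R[:,2].round(4),"x",R[:,0].round(3),"F",s["contact_force"].round(1),"w",round(s["width"],4),"q",s["qpos"].round(2))
    z=R[:,2]; w=np.cross(z,[0,0,-1]); print("level rot tool",(R.T@w).round(4))
    if tgt is not None: print("shift tool",(R.T@(np.array(tgt)-s["position"])).round(4))
    return s,R,{c:grab(c,tag) for c in cams}
E
python3 - <<'E'
from h import *
s,R,D=rep(6,("wrist","scene","side"),(0.632,-0.063,0.13))
for n,d in D.items():
    P=pts(d);Z=P[...,2]; 
    m=(abs(P[...,0]-.631)<.075)&(abs(P[...,1]+.063)<.075)
    for a,b in [(.019,.03),(.065,.09),(.1,.125)]:
        q=P[m&(Z>a)&(Z<b)]; print(n,a,len(q),q.mean(0).round(4),circ(q))
E
```

```text
5.78 [ 0.6197 -0.076   0.1289] z [-0.021   0.0196 -0.9996] x [ 0.914  0.405 -0.011] F [ 0.3 -1.3 -2.9] w 0.0151 q [-0.24  0.43  1.53  0.02  1.21  0.91]
level rot tool [-0.0265  0.0113  0.    ]
shift tool [ 0.0165 -0.007  -0.0011]
wrist 0.019 8484 [ 0.6566 -0.0522  0.0251] (array([ 0.6362, -0.0636]), np.float64(0.0444))
wrist 0.065 2677 [ 0.6272 -0.0703  0.0716] (array([ 0.6182, -0.078 ]), np.float64(0.0379))
wrist 0.1 735 [ 0.626  -0.0754  0.1166] (array([ 0.6239, -0.0763]), np.float64(0.0065))
scene 0.019 836 [ 0.6494 -0.0718  0.0239] (array([ 0.6365, -0.0663]), np.float64(0.0421))
scene 0.065 310 [ 0.6173 -0.0764  0.0705] (array([ 0.616 , -0.0766]), np.float64(0.0362))
scene 0.1 56 [ 0.6205 -0.0826  0.1135] (array([ 0.6174, -0.0782]), np.float64(0.0096))
side 0.019 526 [ 0.6283 -0.0411  0.024 ] (array([ 0.6284, -0.0559]), np.float64(0.0425))
side 0.065 212 [ 0.6082 -0.0689  0.07  ] (array([ 0.6125, -0.0735]), np.float64(0.0362))
side 0.1 34 [ 0.6111 -0.0705  0.1135] (array([ 0.6137, -0.0742]), np.float64(0.0098))
```

View pics/wrist6.png

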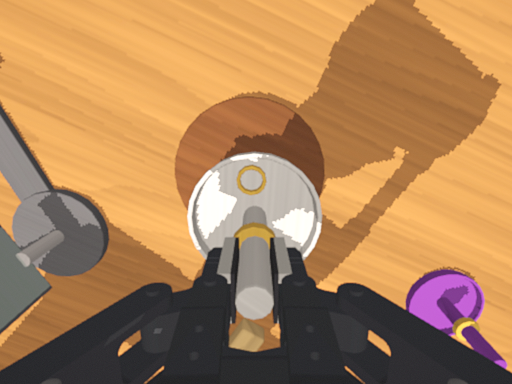

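View pics/scene6.png

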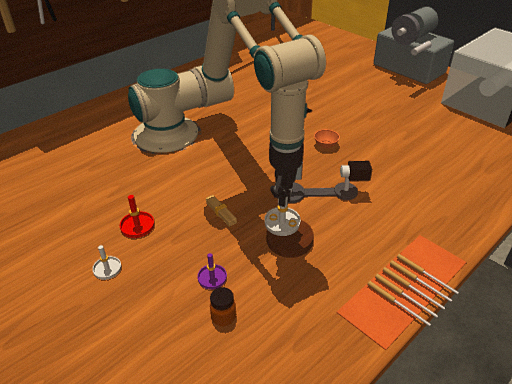

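The wrist view shows the tray overlapping the rest, which is centred near (250,170), with the band still in. I need to go about 18 mm further and level out 0.029 rad of accumulated tilt.

Request:
apply_moves --moves '[0.0, 0.003, -0.001, 0, -0.006, 0.003, 0, 0.0, 0.005, -0.002, 0, -0.007, 0.003, 0, 0.0, 0.005, -0.002, 0, -0.007, 0.003, 0, 0.0, 0.003, -0.001, 0, -0.006, 0.002, 0, 0.0, 0.002, 0, 0, 0, 0, 0, 0.0, 0, 0, 0, 0, 0, 0, 0.0, 0, 0, 0, 0, 0, 0, 0.0, 0, 0, 0, 0, 0, 0]'

```text
clock: 6.6
position: [0.6339, -0.0634, 0.1291]
ee_rot: [0.001, 0.979, 0.206, 0.0]
contact_force: [-0.3, -0.1, -1.9]
width: 0.0149
```

Run:
```python
from h import *
s,R,D=rep(7,("wrist","scene","side"),(0.6335,-0.063,0.0945))
for n,d in D.items():
    P=pts(d);Z=P[...,2]; 
    m=(abs(P[...,0]-.631)<.075)&(abs(P[...,1]+.063)<.075)
    for a,b in [(.019,.03),(.065,.09)]:
        q=P[m&(Z>a)&(Z<b)]; print(n,a,len(q),q.mean(0).round(4),circ(q))
```

```text
6.6 [ 0.6339 -0.0634  0.1291] z [ 0.001  -0.0021 -1.    ] x [0.915 0.403 0.   ] F [-0.3 -0.1 -1.9] w 0.0149 q [-0.21  0.43  1.52 -0.    1.18  0.95]
level rot tool [ 0.0023 -0.0001  0.    ]
shift tool [-0.0002 -0.0006  0.0346]
wrist 0.019 4721 [ 0.6633 -0.049   0.0251] (array([ 0.6319, -0.0657]), np.float64(0.0525))
wrist 0.065 2680 [ 0.6449 -0.0616  0.072 ] (array([ 0.6335, -0.0665]), np.float64(0.0377))
scene 0.019 778 [ 0.6466 -0.0792  0.0239] (array([ 0.6347, -0.0667]), np.float64(0.0435))
scene 0.065 326 [ 0.6334 -0.067   0.0704] (array([ 0.6315, -0.0653]), np.float64(0.0363))
side 0.019 468 [ 0.6201 -0.04    0.0243] (array([ 0.6279, -0.0582]), np.float64(0.0451))
side 0.065 218 [ 0.6276 -0.0593  0.0704] (array([ 0.6285, -0.0618]), np.float64(0.0357))
```

View pics/wrist7.png

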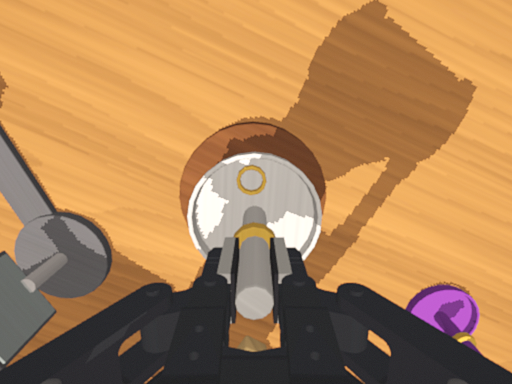

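The tray is concentric with the rest to about 3 mm in both fixed views. Lowering 34 mm, slowing at the end.

Request:
apply_moves --moves '[0.0, 0, 0, 0.004, 0, 0, 0, 0.0, 0, 0, 0.007, 0, 0, 0, 0.0, 0, 0, 0.007, 0, 0, 0, 0.0, 0, 0, 0.005, 0, 0, 0, 0.0, 0, 0, 0.004, 0, 0, 0, 0.0, 0, 0, 0.002, 0, 0, 0, 0.0, 0, 0, 0.0015, 0, 0, 0, 0.0, 0, 0, 0, 0, 0, 0]'

```text
clock: 7.42
position: [0.6332, -0.0644, 0.0947]
ee_rot: [0.001, 0.979, 0.205, -0.001]
contact_force: [-0.7, 0.2, 0.4]
width: 0.015
```

Run:
```python
from h import *
s,R,D=rep(8,("scene","side"),(0.6335,-0.063,0.0947))
for n,d in D.items():
    P=pts(d);Z=P[...,2]; 
    m=(abs(P[...,0]-.631)<.075)&(abs(P[...,1]+.063)<.075)
    h,e=np.histogram(Z[m],bins=np.arange(.0,.06,.003)); print(n,h)
```

```text
7.42 [ 0.6332 -0.0644  0.0947] z [-6.0e-04 -2.2e-03 -1.0e+00] x [ 0.916  0.401 -0.001] F [-0.7  0.2  0.4] w 0.015 q [-0.21  0.46  1.57 -0.    1.11  0.95]
level rot tool [ 0.0017  0.0014 -0.    ]
shift tool [ 0.0009 -0.0012 -0.    ]
scene [279  47  38  38  30  42  56 228 299 311 111  82  86  32  11   2   5   8
   6]
side [203  46  21  26  27  16  51 123 211 182  83  55  44  27   6   6   1   2
   1]
```

The load has come off the wrist, so the tray is seated. Releasing.

Request:
apply_moves --moves '[0.0, 0, 0, 0.0005, 0, 0, 0, 0.03, 0, 0, 0, 0, 0, 0, 0.06, 0, 0, 0, 0, 0, 0, 0.06, 0, 0, 0, 0, 0, 0, 0.06, 0, 0, 0, 0, 0, 0, 0.06, 0, 0, 0, 0, 0, 0, 0.06, 0, 0, 0, 0, 0, 0, 0.06, 0, 0, 0, 0, 0, 0]'

```text
clock: 8.18
position: [0.6354, -0.0645, 0.0973]
ee_rot: [0.002, 0.979, 0.205, 0.003]
contact_force: [-0.3, -0.3, -0.4]
width: 0.0598
```

Run:
```python
from h import *
s,R,D=rep(9,("scene","side","wrist"))
```

```text
8.18 [ 0.6354 -0.0645  0.0973] z [ 0.0059 -0.0031 -1.    ] x [0.916 0.402 0.004] F [-0.3 -0.3 -0.4] w 0.0598 q [-0.21  0.46  1.56 -0.    1.11  0.95]
level rot tool [ 0.0052 -0.0042 -0.    ]
```

View pics/wrist9.png

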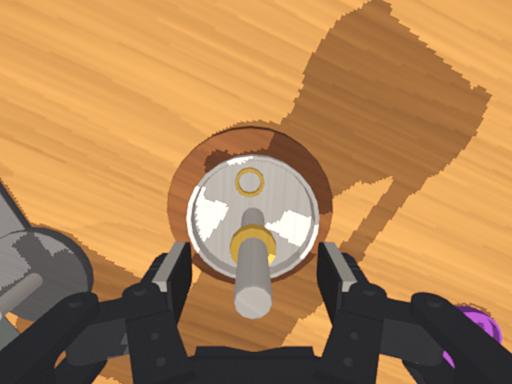

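The fingers are open and the tray sits on the rest with its post upright. Rising straight up.

Request:
apply_moves --moves '[0.06, 0, 0, -0.01, 0.003, -0.002, 0, 0.06, 0, 0, -0.018, 0.002, -0.002, 0, 0.06, 0, 0, -0.02, 0, 0, 0, 0.06, 0, 0, -0.02, 0, 0, 0, 0.06, 0, 0, -0.02, 0, 0, 0, 0.06, 0, 0, -0.015, 0, 0, 0, 0.06, 0, 0, -0.005, 0, 0, 0, 0.06, 0, 0, 0, 0, 0, 0]'

```text
clock: 9.0
position: [0.6336, -0.0641, 0.2071]
ee_rot: [-0.001, 0.979, 0.205, -0.003]
contact_force: [-0.4, -1.0, 0.8]
width: 0.0601
```

Run:
```python
from h import *
s,R,D=rep(10,("scene","side","wrist"))
for n,d in D.items():
    P=pts(d);Z=P[...,2]; 
    m=(abs(P[...,0]-.631)<.075)&(abs(P[...,1]+.063)<.075)
    q=P[m&(Z>.0365)&(Z<.043)];t=P[m&(Z>.126)&(Z<.135)]
    r=(m&(Z>.02)&(Z<.029)).astype(np.uint8)
    cs=max(cv2.findContours((m&(Z>.02)&(Z<.045)).astype(np.uint8),0,1)[0],key=cv2.contourArea)[:,0]
    Q=np.array([ray(d,u,v,.025) for u,v in cs]); 
    print(n,"rim",circ(q),"top",t.mean(0).round(4),"rest",cv2.minEnclosingCircle(Q[:,:2].astype(np.float32)))
    for (a,b) in [(.112,.135)]:
        m2=(abs(P[...,0]-.45)<.06)&(abs(P[...,1]-.115)<.06); print(" pin",P[m2&(Z>a)&(Z<b)].mean(0).round(4))
```

```text
9.0 [ 0.6336 -0.0641  0.2071] z [-0.0067  0.0014 -1.    ] x [ 0.916  0.401 -0.006] F [-0.4 -1.   0.8] w 0.0601 q [-0.21  0.39  1.4  -0.    1.36  0.95]
level rot tool [-0.004   0.0056 -0.    ]
scene rim (array([ 0.6311, -0.0659]), np.float64(0.0399)) top [ 0.6316 -0.0663  0.1288] rest ((0.6337112188339233, -0.06443964689970016), 0.06171483173966408)
 pin [nan nan nan]
side rim (array([ 0.6282, -0.0624]), np.float64(0.0408)) top [ 0.6283 -0.0623  0.1288] rest ((0.6274166107177734, -0.05955555662512779), 0.06156936287879944)
 pin [0.451  0.1153 0.1202]
wrist rim (array([ 0.6324, -0.0677]), np.float64(0.0424)) top [ 0.6331 -0.0672  0.1298] rest ((0.6333752274513245, -0.06504447758197784), 0.05963106453418732)
 pin [nan nan nan]<stdin>:12: RuntimeWarning: Mean of empty slice.
  ret = um.true_divide(
```

View pics/wrist10.png

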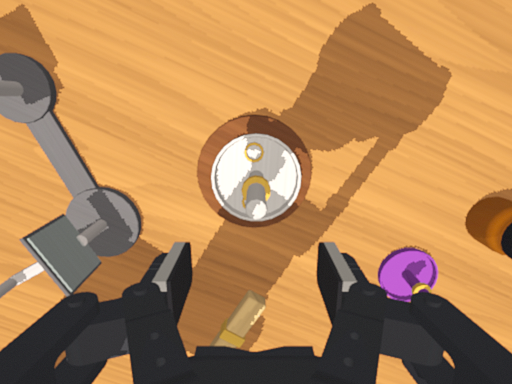

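View pics/scene10.png

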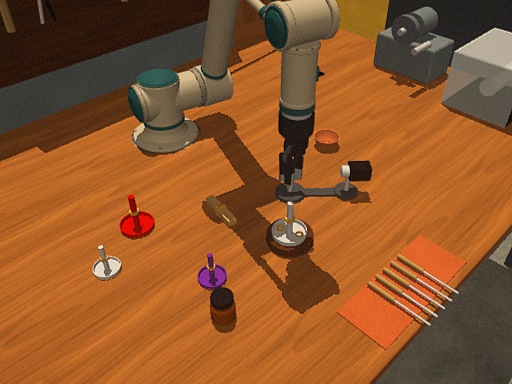

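The tray stands on the rest, 3 mm off centre at most, with both bands inside. Now I'll measure the mirror geometry from the unobstructed first pictures, plus the lens.

```bash
python3 - <<'E'
from h import *
d=np.load("scene0.npz");P=pts(d);Z=P[...,2]
m=(abs(P[...,0]-.505)<.035)&(abs(P[...,1]-.078)<.035)&(Z>.052)&(Z<.104)
k,lab,st,ce=cv2.connectedComponentsWithStats(m.astype(np.uint8)); i=1+st[1:,4].argmax(); m=lab==i
q=P[m]
# robust vertical plane
w=np.ones(len(q),bool)
for _ in range(5):
    c=q[w].mean(0); u,s,vt=np.linalg.svd(q[w][:,:2]-c[:2],full_matrices=False); n=vt[1]; r=(q[:,:2]-c[:2])@n; w=abs(r)<.004
n*=np.sign(n[0]); t=np.array([-n[1],n[0]]); a=(q[w][:,:2])@t
print("face n",n.round(3),np.degrees(np.arctan2(n[1],n[0])),"yaw; inl",w.sum(),len(q),"res",r[w].std().round(4),"width",a.max()-a.min(), "mid",(n*(c[:2]@n)+t*(a.max()+a.min())/2).round(4), "z",q[w][:,2].min(),q[w][:,2].max())
for nn,cc,rr in [("scene0",(0.505,.077),.05),("side0",(0.505,.077),.05),("scene0",(.605,.18),.04),("side0",(.605,.18),.04),("wrist10",(.505,.077),.05),("wrist10",(.605,.18),.05)]:
    dd=np.load(nn+".npz"); im=dd["image"].astype(int); PP=pts(dd)
    mm=(np.hypot(PP[...,0]-cc[0],PP[...,1]-cc[1])<rr)&(PP[...,2]>.003)&(PP[...,2]<.02)&(im.max(-1)-im.min(-1)<30)
    z=np.median(PP[mm][:,2]); cs=np.argwhere(mm); 
    Q=PP[mm]; print(nn,cc,len(Q),"z",z.round(4),"mean",Q.mean(0).round(4),"encl",cv2.minEnclosingCircle(Q[:,:2].astype(np.float32)))
E
python3 - <<'E'
import cv2
for n,x,y in [("scene0",262,130),("side0",155,210)]:
    im=cv2.imread(f"pics/{n}.png")[y:y+80,x:x+115]; cv2.imwrite(f"pics/{n}m.png",cv2.resize(im,None,fx=6,fy=6,interpolation=cv2.INTER_NEAREST))
E
```

```text
face n [ 0.787 -0.617] -38.10956505340737 yaw; inl 323 350 res 0.0019 width 0.06430218119566261 mid [0.5042 0.0727] z 0.05208056570599842 0.1038963915375451
scene0 (0.505, 0.077) 466 z 0.0109 mean [0.5117 0.0691 0.0107] encl ((0.5090587139129639, 0.07620463520288467), 0.047680243849754333)
side0 (0.505, 0.077) 338 z 0.0112 mean [0.5051 0.0875 0.011 ] encl ((0.5101001858711243, 0.0764886736869812), 0.04733048751950264)
scene0 (0.605, 0.18) 304 z 0.0103 mean [0.6101 0.1782 0.0099] encl ((0.605116069316864, 0.18017861247062683), 0.03982280194759369)
side0 (0.605, 0.18) 278 z 0.0105 mean [0.598  0.1877 0.0106] encl ((0.604240894317627, 0.18094897270202637), 0.0395255871117115)
wrist10 (0.505, 0.077) 3728 z 0.0121 mean [0.5165 0.0691 0.0117] encl ((0.5118656158447266, 0.07503876835107803), 0.04819424822926521)
wrist10 (0.605, 0.18) 3777 z 0.0118 mean [0.6108 0.1729 0.0111] encl ((0.6035793423652649, 0.17823426425457), 0.04786955937743187)
```

View pics/scene0m.png

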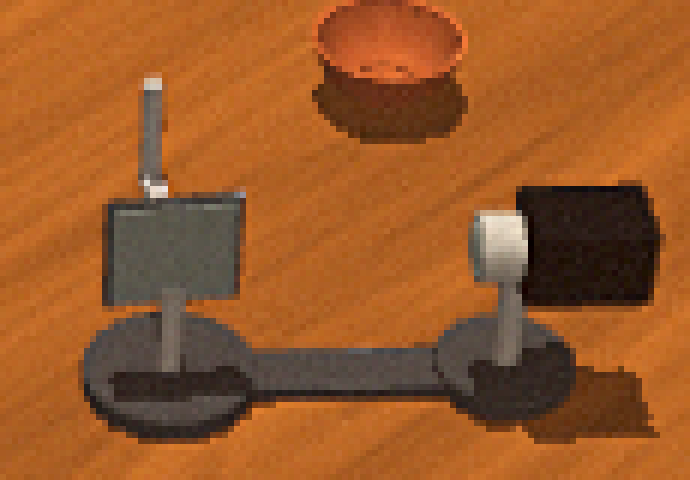

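View pics/side0m.png

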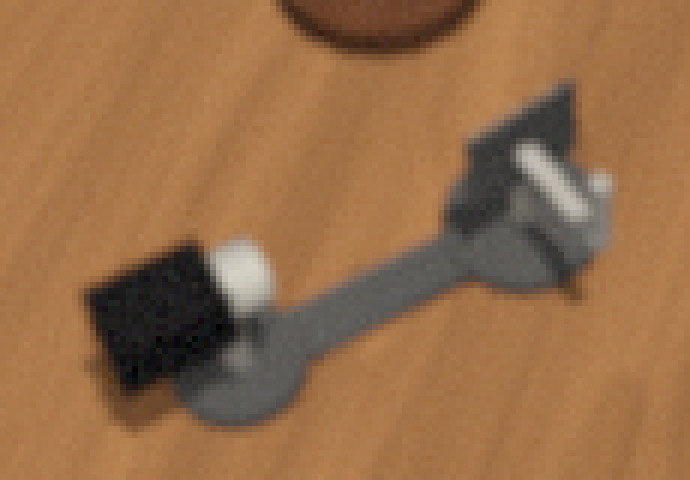

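Run:
```python
from h import *
a=np.load("scene0.npz");b=np.load("side0.npz")
def tri(p,q):
    # two-view midpoint
    A=[];B=[]
    for d,(u,v) in ((a,p),(b,q)):
        r=d["R"].T@np.array([(u-d["cx"])/d["fx"],(v-d["cy"])/d["fy"],1]);r/=np.linalg.norm(r);o=-d["R"].T@d["t"]
        M=np.eye(3)-np.outer(r,r);A.append(M);B.append(M@o)
    return np.linalg.lstsq(np.vstack(A),np.hstack(B),rcond=None)[0]
for nm,p,q,h in [("pivot",(290.2,191.2),(243.3,245.3),.012),("camdisc",(346.3,190.4),(195.2,272.2),.012),
   ("pintop",(262+152/6,130+84/6),(155+520/6,210+150/6),.126)]:
    print(nm,ray(a,*p,h).round(4),ray(b,*q,h).round(4),tri(p,q).round(4))
# pin ends: which end is top? project
X=(.449,.115,.126);Y=(.449,.115,.078)
for d,o in((a,(262,130)),(b,(155,210))): print([((np.array(proj(d,k))-o)*6).round(0) for k in (X,Y)], [((np.array(proj(d,k))-o)*6).round(0) for k in ((.505,.077,.012),(.505,.077,.108))])
```

```text
pivot [0.5082 0.0702 0.012 ] [0.499  0.0702 0.012 ] [0.5025 0.071  0.0093]
camdisc [0.6174 0.1871 0.012 ] [0.6047 0.1977 0.012 ] [0.6096 0.1948 0.0032]
pintop [0.4517 0.1128 0.126 ] [0.4872 0.1077 0.126 ] [0.4748 0.106  0.137 ]
[array([151.,  80.]), array([148., 163.])] [array([174., 358.]), array([182., 196.])]
[array([594., 182.]), array([596., 239.])] [array([514., 220.]), array([506., 111.])]
```

The pin is at about (0.449,0.115), the pivot about (0.505,0.072), and the normal yaw about −37.5° (the plane fit gives −38.1°). The camera lies at about +47° and the ring at −47.5°, so the normal needs to be near 0°, a turn of about 0.65 rad. Moving above the pin.

Request:
apply_moves --moves '[0.06, -0.008, -0.02, 0, 0, 0, 0, 0.06, -0.013, -0.031, 0, 0, 0, 0, 0.06, -0.013, -0.031, 0, 0, 0, 0, 0.06, -0.013, -0.031, 0, 0, 0, 0, 0.06, -0.013, -0.031, 0, 0, 0, 0, 0.06, -0.013, -0.031, 0, 0, 0, 0, 0.06, -0.012, -0.03, 0, 0, 0, 0, 0.06, -0.01, -0.02, 0, 0, 0, 0]'

```text
clock: 9.82
position: [0.4458, 0.1063, 0.1939]
ee_rot: [-0.004, 0.98, 0.201, -0.015]
contact_force: [-0.6, 0.4, 0.5]
width: 0.0596
```

Request:
apply_moves --moves '[0.06, 0, 0, 0, 0, 0, 0.06, 0.06, 0, 0, 0, 0, 0, 0.11, 0.06, 0, 0, 0, 0, 0, 0.12, 0.06, 0, 0, 0, 0, 0, 0.12, 0.06, 0, 0, 0, 0, 0, 0.12, 0.06, 0, 0, 0, 0, 0, 0.1, 0.06, 0, 0, 0, 0, 0, 0.06, 0.06, 0, 0, 0, 0, 0, 0]'

```text
clock: 10.48
position: [0.4307, 0.1103, 0.1841]
ee_rot: [0.003, 0.987, -0.155, -0.028]
contact_force: [-0.0, -0.2, 0.8]
width: 0.0599
```

Run:
```python
from h import *
s,R,D=rep(11,("wrist","side","scene"),(.449,.115,.19))
for n,d in D.items():
    P=pts(d);Z=P[...,2]
    m=(abs(P[...,0]-.45)<.05)&(abs(P[...,1]-.115)<.05)
    q=P[m&(Z>.121)&(Z<.132)]; print(n,len(q),q.mean(0).round(4) if len(q) else 0)
```

```text
10.48 [0.4307 0.1103 0.1841] z [-0.0558  0.0018 -0.9984] x [ 0.95  -0.307 -0.054] F [-0.  -0.2  0.8] w 0.0599 q [0.09 0.14 1.81 0.01 1.25 1.97]
level rot tool [ 0.0154  0.0537 -0.    ]
shift tool [ 0.0157 -0.01   -0.0069]
wrist 188 [0.452  0.1112 0.1256]
side 10 [0.4481 0.116  0.1244]
scene 10 [0.4501 0.1132 0.1243]
```

View pics/wrist11.png

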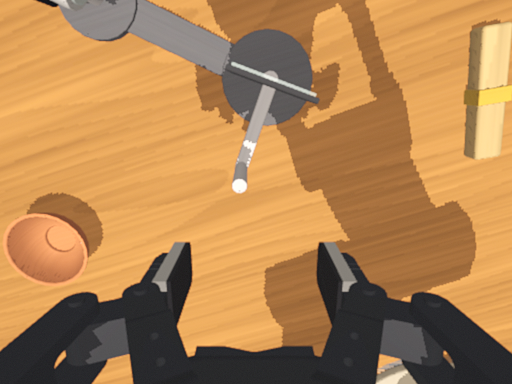

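The wrist view shows the pin top at (239,186), the lever running to the pivot at (270,77), and the bowl well clear. I'll level and centre over the pin.

Request:
apply_moves --moves '[0.06, 0.006, -0.003, 0, 0.005, 0.018, 0, 0.06, 0.006, -0.003, 0, 0.005, 0.018, 0, 0.06, 0.004, -0.001, 0, 0.005, 0.018, 0, 0.06, 0.002, 0, 0, 0, 0, 0, 0.06, 0, 0, 0, 0, 0, 0, 0.06, 0, 0, 0, 0, 0, 0, 0.06, 0, 0, 0, 0, 0, 0, 0.06, 0, 0, 0, 0, 0, 0]'

```text
clock: 11.3
position: [0.4526, 0.1116, 0.1835]
ee_rot: [-0.0, 0.988, -0.152, 0.004]
contact_force: [-0.6, 0.2, -0.7]
width: 0.0603
```

Run:
```python
from h import *
s,R,D=rep(12,("wrist",),(.451,.1125,.09))
d=D["wrist"]
P=pts(d);Z=P[...,2]
m=(abs(P[...,0]-.45)<.05)&(abs(P[...,1]-.115)<.05)
q=P[m&(Z>.121)&(Z<.132)]; print(len(q),q.mean(0).round(4),"tool",(R.T@(q.mean(0)-s["position"])).round(4))
```

```text
11.3 [0.4526 0.1116 0.1835] z [ 7.2e-03 -4.0e-04 -1.0e+00] x [ 0.954 -0.301  0.007] F [-0.6  0.2 -0.7] w 0.0603 q [ 0.09  0.14  1.81 -0.    1.18  1.97]
level rot tool [-0.0018 -0.007   0.    ]
shift tool [-0.0024 -0.0002  0.0935]
181 [0.4522 0.1113 0.1256] tool [-0.0007  0.0005  0.0579]
```

View pics/wrist12.png

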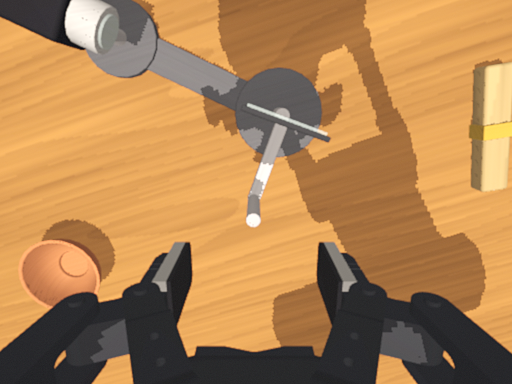

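Run:
```python
from h import *
d=np.load("wrist12.npz")
f=lambda u,v,h:ray(d,u,v,h)[:2]
pv=f(279,112,.012);pin=f(252,220,.126);e1=f(248,105,.108);e2=f(329,138,.108);cd=f(122,42,.012);ln=f(107,33,.078)
print("pivot disc",pv,"pin",pin,"edge mid",(e1+e2)/2,"w",np.linalg.norm(e1-e2),"camdisc",cd,"lens",ln)
yw=lambda v:np.degrees(np.arctan2(v[1],v[0])).round(1)
mid=(e1+e2)/2; t=e2-e1
print("n edge",yw(np.array([t[1],-t[0]])),yw(np.array([-t[1],t[0]])))
for p in (pv,mid): print("n pin",yw(p-pin),np.linalg.norm(p-pin),"camdir",yw(cd-p),yw(ln-p),np.linalg.norm(ln-p),"ring",yw(np.array([.633,-.066])-p))
im=d["image"][0:260,40:370,::-1]; cv2.imwrite("pics/w12z.png",cv2.resize(im,None,fx=2.3,fy=2.3,interpolation=cv2.INTER_CUBIC))
```

```text
pivot disc [0.50806951 0.06833761] pin [0.45120091 0.11260844] edge mid [0.50427391 0.06976828] w 0.059105049911623464 camdisc [0.60972008 0.186613  ] lens [0.59995655 0.17378124]
n edge 141.0 -39.0
n pin -37.9 0.07206901492000962 camdir 49.3 48.9 0.13986273764942805 ring -47.1
n pin -38.9 0.06820573871595652 camdir 47.9 47.4 0.14132891518138463 ring -46.5
```

View pics/w12z.png

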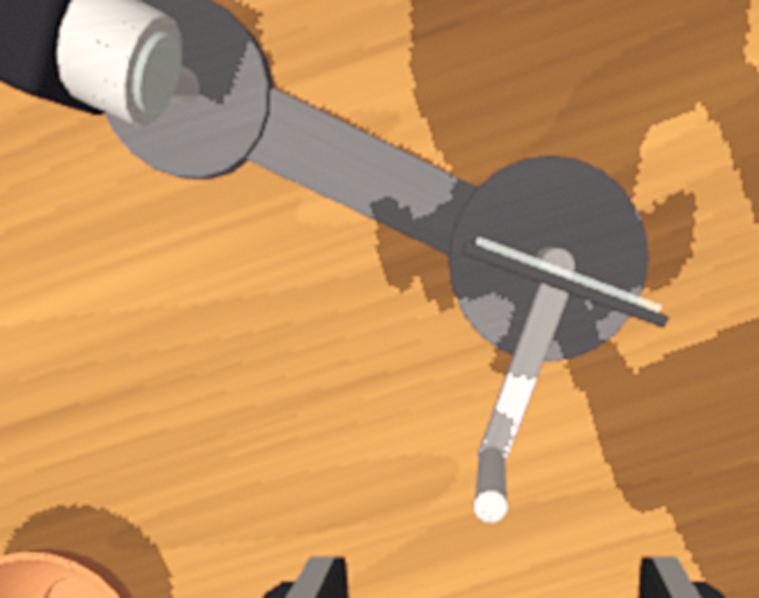

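From this view the pivot is at about (0.5065,0.069), the camera direction 48.3°, the ring −46.9°, and the present normal −38.3°. So the target normal is about +0.7° with the pin at about (0.4365,0.068). Descending over the pin.

Request:
apply_moves --moves '[0.06, -0.001, 0, 0.008, -0.002, -0.007, 0, 0.06, 0, 0, 0.015, 0, 0, 0, 0.06, 0, 0, 0.017, 0, 0, 0, 0.06, 0, 0, 0.017, 0, 0, 0, 0.06, 0, 0, 0.014, 0, 0, 0, 0.06, 0, 0, 0.01, 0, 0, 0, 0.06, 0, 0, 0.004, 0, 0, 0, 0.06, 0, 0, 0, 0, 0, 0]'

```text
clock: 12.02
position: [0.4515, 0.112, 0.0929]
ee_rot: [0.0, 0.988, -0.152, -0.001]
contact_force: [0.1, 0.1, -0.0]
width: 0.0598
```

Run:
```python
from h import *
s,R,D=rep(13,("wrist",),(.4517,.1118,.09))
```

```text
12.02 [0.4515 0.112  0.0929] z [-1.2e-03  1.0e-04 -1.0e+00] x [ 0.954 -0.301 -0.001] F [ 0.1  0.1 -0. ] w 0.0598 q [0.09 0.24 1.94 0.   0.96 1.97]
level rot tool [0.0003 0.0012 0.    ]
shift tool [0.0002 0.0001 0.0029]
```

View pics/wrist13.png

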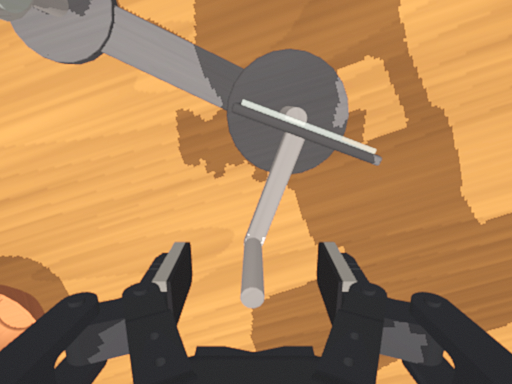

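The pin, its top at (252,298), is centred between the pads. Closing with 30 N.

Request:
apply_moves --moves '[0.0, 0, 0, 0, 0, 0, 0, 0.0, 0, 0, 0, 0, 0, 0, 0.0, 0, 0, 0, 0, 0, 0, 0.0, 0, 0, 0, 0, 0, 0, 0.0, 0, 0, 0, 0, 0, 0, 0.0, 0, 0, 0, 0, 0, 0, 0.0, 0, 0, 0, 0, 0, 0, 0.0, 0, 0, 0, 0, 0, 0]' --newtons 30

```text
clock: 12.73
position: [0.4534, 0.1123, 0.0953]
ee_rot: [-0.001, 0.988, -0.152, 0.002]
contact_force: [0.7, 0.7, -1.8]
width: 0.0089
```

Run:
```python
from h import *
s,R,D=rep(14,("wrist",),(.4365,.068,.0925))
```

```text
12.73 [0.4534 0.1123 0.0953] z [ 4.1e-03  7.0e-04 -1.0e+00] x [ 0.954 -0.301  0.004] F [ 0.7  0.7 -1.8] w 0.0089 q [0.09 0.24 1.94 0.   0.96 1.97]
level rot tool [-0.0018 -0.0037 -0.    ]
shift tool [-0.0028  0.0473  0.0027]
```

View pics/wrist14.png

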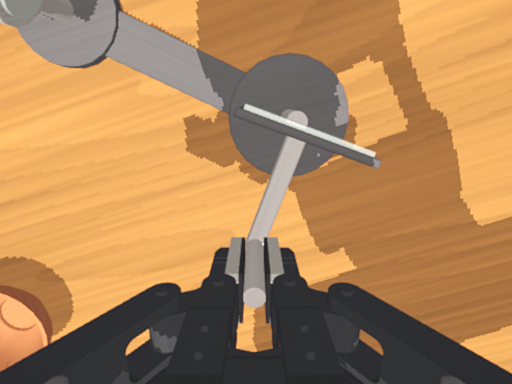

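The pin is held, with 9 mm opening. Swinging along the arc in two halves.

Request:
apply_moves --moves '[0.0, -0.001, 0.003, 0, -0.001, -0.004, 0, 0.0, -0.001, 0.003, 0, 0, 0, 0, 0.0, -0.001, 0.003, 0, 0, 0, 0, 0.0, 0, 0.003, 0, 0, 0, 0, 0.0, 0, 0.003, 0, 0, 0, 0, 0.0, -0.001, 0.003, 0, 0, 0, 0, 0.0, 0, 0.003, 0, 0, 0, 0, 0.0, 0, 0.002, 0, 0, 0, 0]'

```text
clock: 13.45
position: [0.4414, 0.0927, 0.0952]
ee_rot: [-0.003, 0.988, -0.152, -0.001]
contact_force: [0.2, 4.7, -2.4]
width: 0.009
```

Run:
```python
from h import *
s,R,D=rep(15,("wrist",),(.4365,.068,.0945))
```

```text
13.45 [0.4414 0.0927 0.0952] z [-3.0e-04  6.7e-03 -1.0e+00] x [ 0.954 -0.301 -0.002] F [ 0.2  4.7 -2.4] w 0.009 q [0.05 0.22 1.97 0.01 0.96 1.92]
level rot tool [-0.0063  0.0023 -0.    ]
shift tool [0.0028 0.025  0.0006]
```

View pics/wrist15.png

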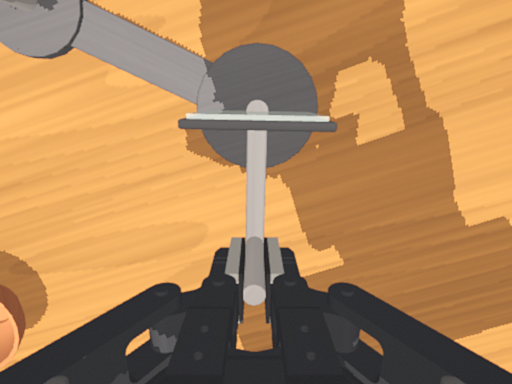

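Request:
apply_moves --moves '[0.0, 0, 0.003, 0, -0.003, 0.001, 0, 0.0, 0, 0.003, 0, -0.003, 0.001, 0, 0.0, 0, 0.003, 0, 0, 0, 0, 0.0, 0, 0.003, 0, 0, 0, 0, 0.0, 0.001, 0.003, 0, 0, 0, 0, 0.0, 0.001, 0.003, 0, 0, 0, 0, 0.0, 0.001, 0.002, 0, 0, 0, 0, 0.0, 0, 0, 0, 0, 0, 0]'

```text
clock: 14.17
position: [0.4362, 0.0709, 0.0953]
ee_rot: [-0.0, 0.988, -0.153, -0.002]
contact_force: [-0.7, 4.4, -1.5]
width: 0.0094
```

Run:
```python
from h import *
s,R,D=rep(16,("wrist","scene","side"),(.4365,.068,.0945))
for n,d in D.items():
    P=pts(d);Z=P[...,2]
    t=P[(abs(P[...,0]-.631)<.075)&(abs(P[...,1]+.063)<.075)&(Z>.126)&(Z<.135)]; print(n,"post top",t.mean(0).round(4) if len(t) else 0)
d=D["wrist"]; im=d["image"][0:320,40:400,::-1]; cv2.imwrite("pics/w16z.png",cv2.resize(im,None,fx=1.8,fy=1.8,interpolation=cv2.INTER_CUBIC))
```

```text
14.17 [0.4362 0.0709 0.0953] z [-0.0029  0.0012 -1.    ] x [ 0.953 -0.302 -0.003] F [-0.7  4.4 -1.5] w 0.0094 q [0.   0.21 1.98 0.   0.96 1.88]
level rot tool [-0.0002  0.0032  0.    ]
shift tool [0.0011 0.0027 0.0007]
wrist post top 0
scene post top [ 0.631  -0.0664  0.1287]
side post top [ 0.6286 -0.0633  0.1285]
```

View pics/w16z.png

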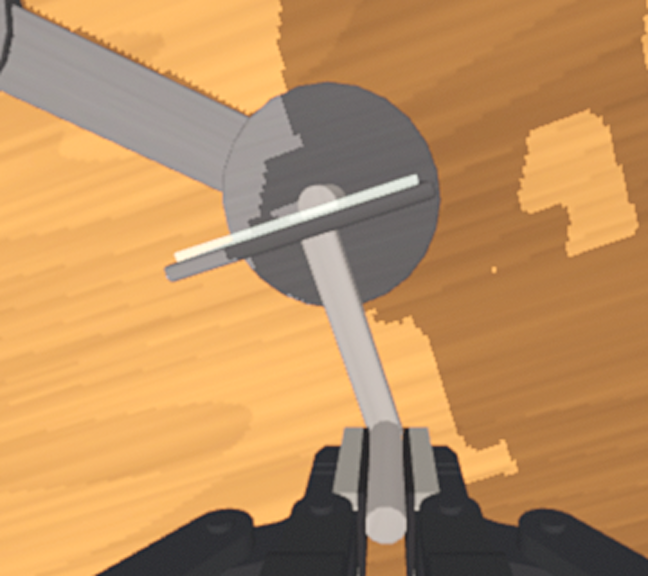

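View pics/scene16.png

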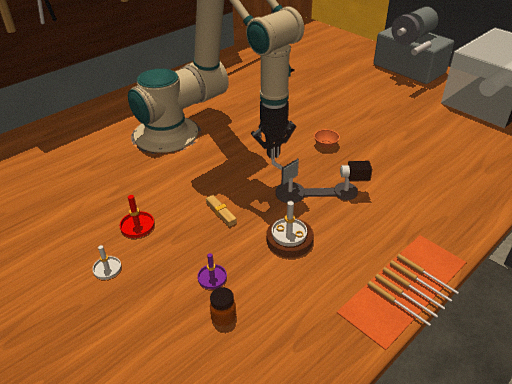

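The wrist view shows the mirror's top edge from zoomed (176,258) to (418,180), the disc centred at (331,194), and the pin top at (386,525). The tray is still in place. Computing the normal now.

Run:
```python
from h import *
yw=lambda v:np.degrees(np.arctan2(v[1],v[0])).round(1)
d=np.load("wrist16.npz"); g=lambda x,y,h:ray(d,40+x/1.8,y/1.8,h)[:2]
e1,e2=g(176,258,.108),g(418,180,.108); t=e1-e2; b1,b2=g(166,277,.108),g(434,192,.108)
pv=g(331,194,.012);pin=g(386,525,.126)
print("edge n",yw([t[1],-t[0]]),np.linalg.norm(t),(e1+e2)/2,"back",yw([(b1-b2)[1],-(b1-b2)[0]]),"pv",pv,"pin",pin,yw(pv-pin),np.linalg.norm(pv-pin), "mid-pin",yw((e1+e2)/2-pin))
# wrist depth plane fit of mirror top edge points
for n in("wrist16","scene16"):
    dd=np.load(n+".npz");P=pts(dd);Z=P[...,2]
    m=(np.hypot(P[...,0]-.506,P[...,1]-.07)<.036)&(Z>(.1 if n[0]=="w" else .055))&(Z<.115 if n[0]=="w" else Z<.104)
    q=P[m]; l=cv2.fitLine(q[:,:2].astype(np.float32),cv2.DIST_HUBER,0,.01,.01).ravel(); print(n,len(q),q.mean(0).round(4),"n",yw([l[1],-l[0]]),yw([-l[1],l[0]]))
for pv in ([.5065,.069],[.505,.072]):
    pv=np.array(pv)
    for ring in ([.633,-.0655],[.630,-.0645]):
        for ln in ([.6,.174],[.603,.177]): print(pv,"want n",(yw(np.array(ring)-pv)+yw(np.array(ln)-pv))/2)
```

```text
edge n -0.4 0.05692754060332862 [0.50546725 0.06899454] back -0.5 pv [0.50893174 0.06853057] pin [0.43668487 0.06958251] -0.8 0.07225452819226008 mid-pin -0.5
wrist16 2331 [0.5039 0.0685 0.1072] n -0.2 179.8
scene16 231 [0.5041 0.0686 0.0797] n -0.7 179.3
[0.5065 0.069 ] want n 0.75
[0.5065 0.069 ] want n 0.7000000000000028
[0.5065 0.069 ] want n 0.5499999999999972
[0.5065 0.069 ] want n 0.5
[0.505 0.072] want n 0.0
[0.505 0.072] want n 0.0
[0.505 0.072] want n -0.25
[0.505 0.072] want n -0.25
```

The normal reads −0.2 to −0.8° by four measures. I want 0 to +0.7° and the tolerance is about ±2.7°. A 1 mm nudge, then hold.

Request:
apply_moves --moves '[0.0, 0, 0.001, 0, 0, 0, 0, 0.0, 0, 0, 0, 0, 0, 0, 0.0, 0, 0, 0, 0, 0, 0, 0.0, 0, 0, 0, 0, 0, 0, 0.0, 0, 0, 0, 0, 0, 0, 0.0, 0, 0, 0, 0, 0, 0, 0.0, 0, 0, 0, 0, 0, 0, 0.0, 0, 0, 0, 0, 0, 0]'

```text
clock: 14.98
position: [0.4363, 0.0707, 0.0952]
ee_rot: [-0.001, 0.988, -0.152, -0.001]
contact_force: [-0.8, 4.1, -1.3]
width: 0.0089
```

Run:
```python
from h import *
yw=lambda v:np.degrees(np.arctan2(v[1],v[0])).round(1)
s,R,D=rep(17,("wrist","scene","side"))
for n in("wrist","scene"):
    P=pts(D[n]);Z=P[...,2]
    m=(np.hypot(P[...,0]-.506,P[...,1]-.07)<.036)&(Z>(.1 if n[0]=="w" else .055))&(Z<.115 if n[0]=="w" else Z<.104)
    q=P[m]; l=cv2.fitLine(q[:,:2].astype(np.float32),cv2.DIST_HUBER,0,.01,.01).ravel(); print(n,len(q),q.mean(0).round(4),"n",yw([l[1],-l[0]]))
im=D["scene"]["image"][120:270,190:390,::-1]; cv2.imwrite("pics/s17z.png",cv2.resize(im,None,fx=4,fy=4,interpolation=cv2.INTER_CUBIC))
# bystanders vs start
for n in("scene",):
    a=np.load(n+"0.npz");A=pts(a);B=pts(D[n])
    for nm,c,r in[("jar",(.687,-.335),.05),("bowl",(.416,.335),.06),("clamp",(.43,-.12),.08)]:
        f=lambda P:np.median(P[(np.hypot(P[...,0]-c[0],P[...,1]-c[1])<r)&(P[...,2]>.008)&(P[...,2]<.08)],0).round(4)
        print(nm,f(A),f(B))
```

```text
14.98 [0.4363 0.0707 0.0952] z [-0.0025  0.0014 -1.    ] x [ 0.954 -0.301 -0.003] F [-0.8  4.1 -1.3] w 0.0089 q [0.   0.21 1.98 0.   0.95 1.88]
level rot tool [-0.0006  0.0028  0.    ]
wrist 2328 [0.5039 0.0686 0.1072] n -0.1
scene 237 [0.5039 0.0688 0.0803] n -0.8
jar [ 0.6986 -0.3423  0.0592] [ 0.6986 -0.342   0.0597]
bowl [0.4088 0.3486 0.0236] [0.4105 0.3489 0.024 ]
clamp [ 0.4355 -0.125   0.0185] [ 0.4359 -0.1248  0.0184]
```

View pics/s17z.png

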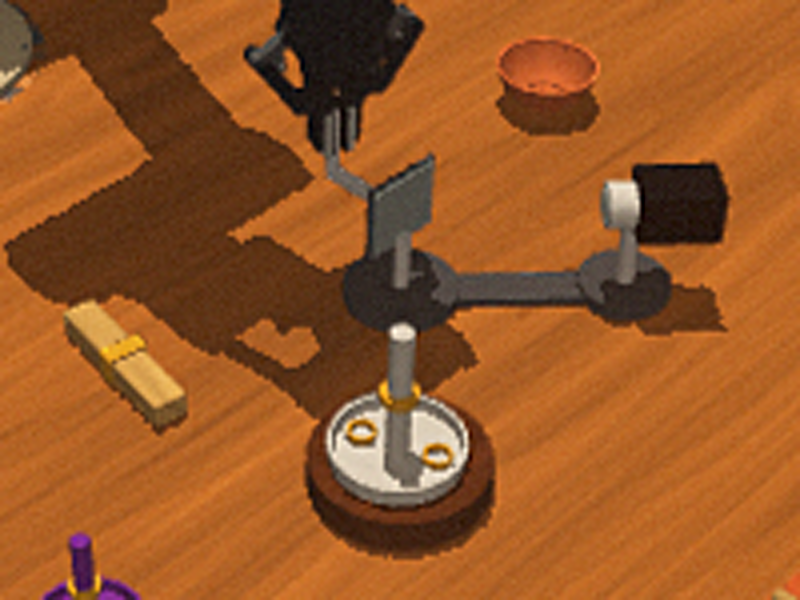

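It barely moved, so I'll give it one slightly larger nudge and hand in.

Request:
apply_moves --moves '[0.0, 0, 0.002, 0, 0, 0, 0, 0.0, 0, 0.001, 0, 0, 0, 0, 0.0, 0, 0, 0, 0, 0, 0, 0.0, 0, 0, 0, 0, 0, 0, 0.0, 0, 0, 0, 0, 0, 0, 0.0, 0, 0, 0, 0, 0, 0, 0.0, 0, 0, 0, 0, 0, 0, 0.0, 0, 0, 0, 0, 0, 0]'

```text
clock: 15.8
position: [0.4361, 0.0677, 0.0952]
ee_rot: [-0.001, 0.988, -0.152, -0.001]
contact_force: [0.4, 3.9, -1.7]
width: 0.0091
```

Run:
```python
from h import *
yw=lambda v:np.degrees(np.arctan2(v[1],v[0])).round(1)
for k in (18,19):
    s,R,D=rep(k,("wrist","scene"))
    for n in("wrist","scene"):
        P=pts(D[n]);Z=P[...,2]
        m=(np.hypot(P[...,0]-.506,P[...,1]-.07)<.036)&(Z>(.1 if n[0]=="w" else .055))&(Z<.115 if n[0]=="w" else Z<.104)
        q=P[m]; l=cv2.fitLine(q[:,:2].astype(np.float32),cv2.DIST_HUBER,0,.01,.01).ravel(); print(n,len(q),"n",yw([l[1],-l[0]]))
```

```text
15.8 [0.4361 0.0677 0.0952] z [-0.001   0.0017 -1.    ] x [ 0.954 -0.301 -0.001] F [ 0.4  3.9 -1.7] w 0.0091 q [-0.01  0.21  1.98  0.    0.95  1.87]
level rot tool [-0.0013  0.0014 -0.    ]
wrist 2303 n -177.6
scene 231 n -178.0
15.9 [0.4361 0.0677 0.0952] z [-0.001   0.0017 -1.    ] x [ 0.954 -0.301 -0.001] F [-0.3  4.1 -1.6] w 0.0095 q [-0.01  0.21  1.98  0.    0.95  1.87]
level rot tool [-0.0013  0.0015 -0.    ]
wrist 2296 n -177.6
scene 235 n -178.2
```

It overshot to about +2.1°, so I'm backing off 1.5 mm or a little more.

Request:
apply_moves --moves '[0.0, 0, -0.002, 0, 0, 0, 0, 0.0, 0, 0, 0, 0, 0, 0, 0.0, 0, 0, 0, 0, 0, 0, 0.0, 0, 0, 0, 0, 0, 0, 0.0, 0, 0, 0, 0, 0, 0, 0.0, 0, 0, 0, 0, 0, 0, 0.0, 0, 0, 0, 0, 0, 0, 0.0, 0, 0, 0, 0, 0, 0]'

```text
clock: 16.67
position: [0.4361, 0.0692, 0.0952]
ee_rot: [-0.0, 0.988, -0.152, -0.001]
contact_force: [-0.4, 2.9, -1.5]
width: 0.0087
```

Run:
```python
from h import *
yw=lambda v:np.degrees(np.arctan2(v[1],v[0])).round(1)
for k in (20,21):
    s,R,D=rep(k,("wrist","scene","side"))
    for n in("wrist","scene"):
        P=pts(D[n]);Z=P[...,2]
        m=(np.hypot(P[...,0]-.506,P[...,1]-.07)<.036)&(Z>(.1 if n[0]=="w" else .055))&(Z<.115 if n[0]=="w" else Z<.104)
        q=P[m]; l=cv2.fitLine(q[:,:2].astype(np.float32),cv2.DIST_HUBER,0,.01,.01).ravel(); print(n,len(q),"n",yw(np.array([l[1],-l[0]])*np.sign(l[1])))
```

```text
16.67 [0.4361 0.0692 0.0952] z [-2.4e-03  5.0e-04 -1.0e+00] x [ 0.954 -0.301 -0.002] F [-0.4  2.9 -1.5] w 0.0087 q [-0.    0.21  1.98  0.    0.95  1.88]
level rot tool [0.0002 0.0024 0.    ]
wrist 2309 n 1.2
scene 234 n 1.3
16.82 [0.4361 0.0692 0.0952] z [-2.4e-03  5.0e-04 -1.0e+00] x [ 0.954 -0.301 -0.002] F [-1.4  3.9 -1.5] w 0.0089 q [-0.    0.21  1.98  0.    0.95  1.88]
level rot tool [0.0003 0.0024 0.    ]
wrist 2314 n 1.2
scene 233 n -0.1
```

The normal is now about 0.5–1.2°, against 0–0.7° wanted, and it's holding still. Handing in.

Run:
```python
from rig import workorder
print(workorder.sign_off())
```

```text
the job is handed in; nothing more can be done
None
```

I carried the larger grey tray level by its post, set it on the rest and let go of it. Then I swung the mirror by its pin and handed the job in at about 17 s, still gripping the pin. The hand-in reports no verdict.

**Tray:** the last clear measurement put it within about 3 mm of the rest's centre (limit 18 mm). It was upright, with both bands inside.

**Mirror:** the last readings of its normal were about 1.2° from the wrist view, and 1.3° then −0.1° from the scene view. The wanted angle was 0 to 0.7°, with a tolerance of about ±2.7°. The arm was still, with the fingers at 9 mm on the pin and about 3–4 N at the wrist against the spring.

**Jar, bowl and clamp:** their measured positions shifted by less than 2 mm, within measuring noise.

**Disagreements and slips:**
- The scene and side cameras differ by 3 to 6 mm in absolute position, so I placed the tray by comparing positions within each view.
- The camera's direction came out between 46° and 50° depending on the method, which moves the wanted mirror angle by about 1 to 2°.
- One mirror nudge overshot to about +2.1°, and I backed it off before handing in.

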